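# Put the stationery away in two stacks

### The job

Put the desk stationery away. Stack it in the low wooden tray: the hinged-lid paper-clip box in the middle of the tray, then the staple carton centred on the lid of the clip box, then the eraser centred on the carton, each lying flat with its long side the same way as the tray's long side; and stand the rubber stamp upright, knob up, in the middle of the closed ink pad. Leave everything else where it is.

Things in the scene. Friction and masses are not known exactly. Their poses are not given: they have to be found in the camera images.
- tray: Low open desk tray of light wood with a cork floor, 100 x 114 mm, lip 5 mm wide and 9 mm high, floor 4 mm above the desk. Fixed to the desk. Origin: centre of its underside, on the desk top; own y along the 114 mm side, z up.
- ink_pad: Closed flat tin ink pad, dark, 72 x 112 mm, 17 mm high (the lid's flat top bears at 16 mm). Fixed to the desk; its lid does not open. Origin: centre of its underside; own y along the 112 mm side, z up.
- clip_box: Paper-clip box with a shut lid (the lid does not open), 58 x 74 mm, 29 mm high with a flat top. Origin: centre of its underside; own y along the 74 mm side, x across it, z up. Body about 50 mm wide across x (centred 1 mm to +x), lid rim 52 mm: grip it across x. Loose, about 90 g.
- staple_box: Small plain-sided carton of staples, a full block 42 x 85 mm, 26 mm high. Origin: centre of its underside; own y along the 85 mm side, x across it, z up. Loose, about 70 g.
- eraser: Block eraser, 23 x 55 mm, 14 mm high. Origin: centre of its underside; own y along the 55 mm side, x across it, z up. Loose, about 25 g.
- stamp: Wooden rubber stamp standing upright: block 27 x 50 mm, 18 mm high, with a round knob handle 28 mm thick above its middle, 68 mm high in all. Origin: centre of its underside; own y along the 50 mm side, z up. Grip the knob (about 48 mm up). Loose, about 60 g.
- binder_clip: Black binder clip, 42 x 41 mm, 26 mm high. Bystander, loose, to be left where it is. Origin: centre of its underside.
- sticky_pad: Block of sticky notes, 78 x 77 mm, 20 mm high. Bystander, loose, to be left where it is. Origin: centre of its underside.
- tape: Roll of tape lying flat, 98 mm across, 25 mm high. Bystander, loose, to be left where it is. Origin: centre of its underside.
- highlighter: Highlighter pen lying on the desk, 16 x 128 mm, 17 mm high. Bystander, loose, to be left where it is. Origin: under its middle.
Mind the look-alikes: they are no part of the job. Of the things that look like the stamp, the smaller one is meant.

How it is judged (in metres and radians):
On the way, in this order (a step that is already met when the one before it is completed fails the run):
1. the clip box stands in the middle of the tray, let go (horizontal distance between clip_box and tray below 0.015 m and z of clip_box in the frame of tray between 0.001 and 0.009 m and angle between clip_box's own z axis and vertical below 0.12 rad and angle between the y axis of clip_box and the y axis of tray, either way round below 0.22 rad and contact force between the fingers and clip_box below 0.1 N and linear speed of clip_box below 0.02 m/s and angular speed of clip_box below 0.2 rad/s), for 0.2 s.
2. the staple carton lies on the clip box in the tray, let go (horizontal distance between clip_box and tray below 0.015 m and z of clip_box in the frame of tray between 0.001 and 0.009 m and angle between each of clip_box, staple_box's own z axis and vertical below 0.12 rad and angle between the y axis of clip_box and the y axis of tray, either way round below 0.22 rad and horizontal distance between staple_box and clip_box below 0.015 m and z of staple_box in the frame of clip_box between 0.025 and 0.033 m and angle between the y axis of staple_box and the y axis of clip_box, either way round below 0.22 rad and contact force between the fingers and staple_box below 0.1 N and linear speed of staple_box below 0.02 m/s and angular speed of staple_box below 0.2 rad/s), for 0.2 s.
3. the eraser lies on the staple carton on the clip box in the tray, let go (horizontal distance between clip_box and tray below 0.015 m and z of clip_box in the frame of tray between 0.001 and 0.009 m and angle between each of clip_box, staple_box, eraser's own z axis and vertical below 0.12 rad and angle between the y axis of clip_box and the y axis of tray, either way round below 0.22 rad and horizontal distance between staple_box and clip_box below 0.015 m and z of staple_box in the frame of clip_box between 0.025 and 0.033 m and angle between the y axis of staple_box and the y axis of clip_box, either way round below 0.22 rad and horizontal distance between eraser and staple_box below 0.014 m and z of eraser in the frame of staple_box between 0.022 and 0.03 m and angle between the y axis of eraser and the y axis of staple_box, either way round below 0.22 rad and contact force between the fingers and eraser below 0.1 N and linear speed of eraser below 0.02 m/s and angular speed of eraser below 0.2 rad/s), for 0.2 s.
At the end, for the whole second after the job is handed in: Clip box on the tray floor, carton on it, eraser on that, centres within 15 mm (eraser 14) of the middle of what is below, flat, long sides within 0.22 rad of what is below (either way round); stamp upright on the ink pad within 20 mm of its middle; all released and at rest (all of step 3 and horizontal distance between stamp and ink_pad below 0.02 m and z of stamp in the frame of ink_pad between 0.012 and 0.021 m and angle between stamp's own z axis and vertical below 0.12 rad and contact force between the fingers and clip_box below 0.1 N and linear speed of each of clip_box, staple_box, stamp below 0.02 m/s and angular speed of each of clip_box, staple_box, stamp below 0.2 rad/s and contact force between the fingers and staple_box below 0.1 N and contact force between the fingers and stamp below 0.1 N); the robot touches nothing.
It fails at once if a bystander (binder clip, sticky notes, tape roll, highlighter) is moved more than 30 mm (distance of any of binder_clip, sticky_pad, tape, highlighter from where it was at the start of the episode above 0.03 m).
It also fails if it takes over 118 s, if anything falls off the work surface, if the arm or the gripper's body presses on something with over 40 N, if the wrist force passes 120 N, or if a joint passes its speed limit or range.

### The arm

A 6-joint arm with a two-finger parallel gripper is mounted at the origin on the work surface; the furniture and walls round the work are solid. World frame = base frame: x ahead of the robot, y to its left, z up, the work surface at z = 0. Lengths are in mm, angles in rad, forces in N, time in s.
With the tool pointing down it reaches from about 350 to 975 mm from the base axis. Payload 7.1 kg.
Tool frame: the origin (TCP) lies midway between the tips of the shut fingers; the grasp point (between the pads) lies 19 mm behind it (ctrl.grip_depth is the distance from the TCP to the grasp point, in mm); z points along the fingers, y is the line along which they close (so a half turn about z gives the same grasp; the last joint's range is limited). The gripper opens to 88 mm and grips with 3 to 60 N. Pads are 20 mm wide; open, the fingers measure 115 mm over their backs; the gripper's body (75 mm by 178 mm) begins 61 mm behind the grasp point.
Start: joints at [-1.125, 0.423, 1.63, -0, 1.089, -0.019], TCP at [280.166, -558.669, 222.675] pointing down, gripper open.
Joint ranges: [-3, 3], [-0.9, 2.11], [0.09, 2.58], [-1.31, 4.45], [0.11, 2.69], [-2.54, 2.54]. Speed limits (rad/s): [2.39, 2.39, 3.01, 3.14, 3.14, 3.14].

### API

Orientations are given as a rotation vector (axis times angle).
In Python, from workcell import ctrl, cams gives the robot as it stands.
- The arm moves only by the tool move_arm, never from a script. Its argument "steps" is a list of rows, each a list of 3 entries, a list of its own where there are three numbers: the shift along the tool's x, y, z in units of 25 mm (1.0 is 25 mm), then the turn about the tool's z in units of 5 degrees (1.0 is 5 degrees), then the closure, from 0 (fully open) to 1 (shut). A call has 1 to 20 rows; each row shifts and turns the commanded pose from where the row before left it, along the tool's axes as they then stand; what a row does not reach is not made up. A row lasts 1/12 s, in which the tool goes at most 41.7 mm and 7.16 degrees, less where a joint would pass 70% of its speed; a pose out of reach is approached as far as the arm can. A call is refused whole if a number of a shift passes 1 or a number of a turn 1, either way. A call with a gripper value outside its range is refused whole. The fingers move at their own pace and stop on an object; the grip force is fixed at half the most. Time passes only in rows, so rows that do not move let the fingers close. It gives the time, the measured TCP pose, the force, the opening and the grip force at its end, in the units of the state.
- ctrl.get_obs(): the state, without advancing time (a new reading comes with each control period).
- cams.get_image(name): name is "side" or "top"; returns a dict with "image" (480x640x3 uint8, red, green, blue), "camera_matrix" (3x3 intrinsics, pixels), "k1" (the pictures are not rectified: a ray, as slopes to the right and down, at radius r is drawn at 1 + k1 r^2 times it, then the intrinsics apply), "xyz" and "rotation" of the camera in the world. Camera axes: x right, y down, z forward; pixel columns grow to the right and rows downward; lengths in mm; the calibration is good to about 2 mm. A picture is of the moment at which its call begins. There is no depth.
- ctrl.close_job(): hands the job in; it is judged then, once.
Trained networks look in the newest picture that a camera, given by its name, has taken for a name from the list of things; names that differ only in an ending like _2 or _b are one class to them, and where a whole thing is asked for, a point or a joint stands for the part that bears it (a point fixed in the world has none). Each returns a list of dicts, best first, with "p" (0 to 1); they miss things now and then, are a little off and sometimes report something else, mostly with a low value. They report only what shows in the picture. A call takes as long as a camera call. They do not tell look-alikes from the thing itself.
- cams.boxes_of(camera, thing): "rect" ([centre column, centre row, width, height] in pixels, round what is visible of it).
- cams.cut_out(camera, thing): "pixels" (480x640 bool, what is visible of it) and "rect" ([centre column, centre row, width, height] in pixels, round what is visible of it).
The state is a dict: "t": time; "qpos": joint angles; "qvel": joint speeds; "joint_torque": joint torques, N m; "ee_pos": TCP position; "orientation": TCP orientation; "ft_force": force on the tool from outside, world axes, zero at the start; "moment": the same for the moment, N m; "width": finger opening in mm; "grasp_force": force on a finger pad.
Only numpy, scipy, OpenCV 4.12 (cv2) and the standard library are available. Lean on these libraries where they do the work, as an engineer would, in place of code of your own. Each camera call takes 0.05 s, during which the arm holds its last target. There are 200 camera calls.

## Working session

There is one attempt and no reset: what is moved stays moved. The work goes in short steps, Python scripts to look and compute and a tool call to move; the robot and the scene stay as the last step left them, time stands still between calls to the robot, and variables do not carry over. Pictures are saved under pics/ and viewed, at most 14 in all, crops included, and the job is handed in when it is done.

Besides the shell and the picture viewer there is one more tool, called as name(argument=value, ...), one argument or row to a line, values as JSON. move_arm: Moves the arm, as the interface text tells. Its arguments: {"type":"object","properties":{"steps":{"type":"array"}},"required":["steps"]}

```bash
ls; mkdir -p pics; python3 - <<'E'
from workcell import ctrl,cams
import cv2
print(ctrl.get_obs())
for n in("top","side"):
    d=cams.get_image(n); cv2.imwrite(f"pics/{n}0.png",d["image"][:,:,::-1])
    print(n,d["camera_matrix"],d["k1"],d["xyz"],d["rotation"])
    for t in "tray ink_pad clip_box staple_box eraser stamp binder_clip sticky_pad tape highlighter".split():
        print(t,[([round(float(v)) for v in r["rect"]],round(r["p"],2)) for r in cams.boxes_of(n,t)[:4]])
E
```

```text
pics
{'t': 0.0, 'qpos': array([-1.12498171e+00,  4.23835513e-01,  1.63070654e+00, -1.58891038e-05,
        1.08861785e+00, -1.90109127e-02]), 'qvel': array([ 0.00057349,  0.00029654,  0.0008759 ,  0.00134043, -0.0019677 ,
        0.00044877]), 'joint_torque': array([ 3.38383717e-03, -5.44617105e+01, -2.73667002e+01,  6.45521586e-02,
        2.27193406e-02, -1.04018443e-04]), 'ee_pos': array([ 279.93191808, -558.16221821,  221.89854081]), 'orientation': array([-3.05563592e+00, -7.23249893e-01,  5.42716869e-04]), 'ft_force': array([-0.36141317, -0.24502995,  0.26054673]), 'moment': array([0.04095354, 0.00485458, 0.02879479]), 'grasp_force': 0.0, 'width': 87.91969080225587}
top [[470.8199944    0.         325.79144923]
 [  0.         470.8199944  242.68555695]
 [  0.           0.           1.        ]] -0.10174352191092005 [ 242.69024437    5.26637178 1116.51222087] [-2.19084235  2.13671467 -0.1345468 ]
tray [([218, 186, 60, 51], 0.55)]
ink_pad [([464, 197, 50, 38], 0.86)]
clip_box []
staple_box [([380, 197, 37, 21], 0.78)]
eraser [([208, 245, 28, 16], 0.5)]
stamp [([211, 287, 28, 25], 0.92), ([267, 185, 21, 21], 0.82)]
binder_clip [([246, 236, 12, 17], 0.74)]
sticky_pad [([323, 193, 34, 38], 0.93)]
tape [([380, 255, 45, 41], 0.75)]
highlighter [([322, 243, 50, 29], 0.53)]
side [[569.93439828   0.         317.31913517]
 [  0.         569.93439828 240.41422033]
 [  0.           0.           1.        ]] -0.0778462011420678 [595.75310579 569.16464344 909.57907839] [-0.52862227 -2.8585949   0.88995423]
tray [([310, 398, 63, 74], 0.68)]
ink_pad [([214, 148, 34, 49], 0.79)]
clip_box [([270, 136, 23, 33], 0.78)]
staple_box [([244, 214, 32, 45], 0.82)]
eraser [([393, 374, 24, 37], 0.56)]
stamp [([287, 332, 18, 33], 0.92), ([443, 342, 44, 44], 0.76)]
binder_clip [([359, 335, 18, 25], 0.54)]
sticky_pad [([266, 266, 43, 46], 0.71)]
tape [([311, 191, 49, 44], 0.89)]
highlighter [([324, 245, 54, 39], 0.71)]
```

```bash
python3 - <<'E'
import cv2
a=cv2.imread("pics/top0.png")[130:330,160:520];cv2.imwrite("pics/t0.png",cv2.resize(a,(792,440),interpolation=cv2.INTER_CUBIC))
a=cv2.imread("pics/side0.png")[100:460,150:500];cv2.imwrite("pics/s0.png",cv2.resize(a,(583,600),interpolation=cv2.INTER_CUBIC))
E
```

```text
(no output)
```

View pics/t0.png

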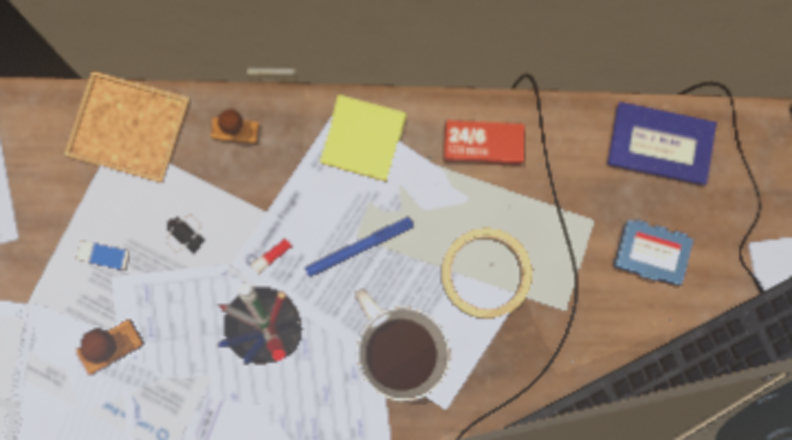

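View pics/s0.png

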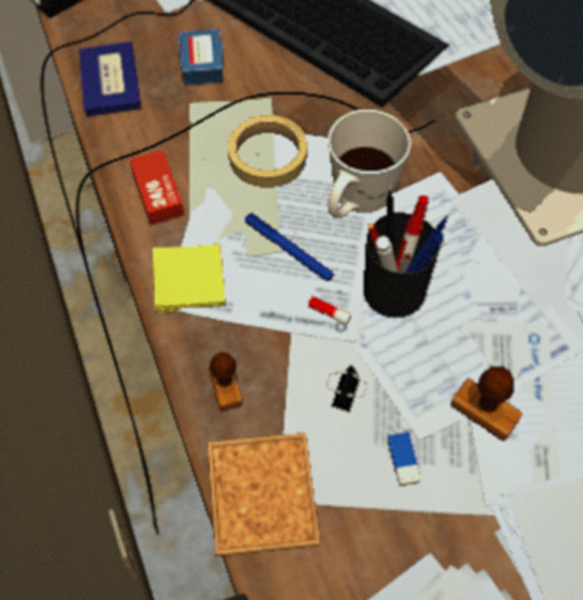

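The top view shows the tray (crop 127,127), small stamp (235,127) next to it, blue-white eraser (103,255), red 24/6 carton (485,142), ink pad (662,143) and clip box (655,253). The red-white thing at (272,255) and the larger stamp at (110,345) are look-alikes. Next I fit the poses against the silhouettes.

```bash
cat > h.py <<'E'
from workcell import ctrl,cams
import numpy as np, cv2
from scipy.optimize import minimize
from scipy.spatial.transform import Rotation as R
DIM=dict(tray=(100,114,9),ink_pad=(72,112,17),clip_box=(58,74,29),staple_box=(42,85,26),eraser=(23,55,14),
 binder_clip=(42,41,26),sticky_pad=(78,77,20),highlighter=(16,128,17),stamp=(27,50,18))
def cam(n):
    d=cams.get_image(n); r=np.asarray(d["rotation"],float)
    d["R"]=r if r.shape==(3,3) else R.from_rotvec(r).as_matrix(); return d
def proj(d,P):
    p=(np.atleast_2d(P)-d["xyz"])@d["R"]; s=p[:,:2]/p[:,2:]
    s=s*(1+d["k1"]*(s**2).sum(1,keepdims=True)); K=d["camera_matrix"]
    return s*[K[0,0],K[1,1]]+[K[0,2],K[1,2]]
def unproj(d,uv,z):
    K=d["camera_matrix"]; q=(np.array(uv,float)-[K[0,2],K[1,2]])/[K[0,0],K[1,1]]; s=q.copy()
    for _ in range(20): s=q/(1+d["k1"]*(s**2).sum())
    v=d["R"]@np.r_[s,1]; return d["xyz"]+v*(z-d["xyz"][2])/v[2]
def parts(t,x,y,a,z0):
    w,l,h=DIM[t]; c,s=np.cos(a),np.sin(a)
    b=np.array([[i*w/2,j*l/2,k*h] for i in(-1,1) for j in(-1,1) for k in(0,1)])
    out=[b]
    if t=="stamp":
        th=np.linspace(0,6.28,16); out.append(np.array([[q*np.cos(u),q*np.sin(u),z] for z,q in((18,7),(40,7)) for u in th]))
        out.append(np.array([[14*np.cos(u)*np.cos(v),14*np.sin(u)*np.cos(v),54+14*np.sin(v)] for v in np.linspace(-1.5,1.5,9) for u in th]))
    return [o@np.array([[c,s,0],[-s,c,0],[0,0,1]])+[x,y,z0] for o in out]
S=4
def render(d,t,p,z0):
    m=np.zeros((480*S,640*S),np.uint8)
    for o in parts(t,*p,z0):
        cv2.fillConvexPoly(m,cv2.convexHull(np.round((proj(d,o)+.5)*S).astype(np.int32)),1)
    return m
def fit(t,masks,p0,z0=0):
    "masks: list of (camdict, bool mask)"
    big=[(d,cv2.resize(m.astype(np.float32),None,fx=S,fy=S,interpolation=cv2.INTER_LINEAR)>.5) for d,m in masks]
    def cost(p):
        e=0
        for d,m in big:
            ys,xs=np.nonzero(m); r=render(d,t,p,z0)>0
            e+=1-(r&m).sum()/max((r|m).sum(),1)
        return e/len(big)
    best=None
    for a in np.arange(0,np.pi,np.pi/6):
        s=minimize(cost,[p0[0],p0[1],a],method="Nelder-Mead",options=dict(maxfev=60,initial_simplex=[[p0[0],p0[1],a],[p0[0]+12,p0[1],a],[p0[0],p0[1]+12,a],[p0[0],p0[1],a+.3]]))
        if best is None or s.fun<best.fun: best=s
    x=best.x
    s=minimize(cost,x,method="Nelder-Mead",options=dict(maxfev=80,initial_simplex=[x,x+[4,0,0],x+[0,4,0],x+[0,0,.12]]))
    return s.x,s.fun
E
time python3 - <<'E'
from h import *
C={n:cam(n) for n in("top","side")}
print("base px",proj(C["top"],[[0,0,0]]), C["top"]["R"].round(2).tolist())
G=dict(tray=((218,186),(310,398)),ink_pad=((464,197),(214,148)),clip_box=((457,244),(270,136)),staple_box=((380,197),(244,214)),eraser=((208,245),(393,374)),stamp=((267,185),(287,332)))
for t,g in G.items():
    ms=[]
    for n,uv in zip(("top","side"),g):
        c=[r for r in cams.cut_out(n,t) if np.hypot(*(np.array(r["rect"][:2])-uv))<12]
        if c: ms.append((n,C[n],np.array(c[0]["pixels"])))
    p0=unproj(C["top"],g[0],DIM[t][2]/2)[:2]; q0=unproj(C["side"],g[1],DIM[t][2]/2)[:2]
    print(t,p0.round(),q0.round())
    for sub in [ms]+[[m] for m in ms]:
        if sub:
            x,f=fit(t,[m[1:] for m in sub],p0); print("  ",[m[0] for m in sub],x.round(3),round(f,3))
E
```

```text
base px [[321.58451847 402.80142186]] [[0.02, -0.99, 0.12], [-1.0, -0.03, -0.01], [0.01, -0.12, -0.99]]
tray [506. 264.] [502. 272.]
   ['top', 'side'] [503.197 264.93    2.889] 0.034
   ['top'] [501.592 265.376   2.889] 0.029
   ['side'] [ 5.03910e+02  2.64794e+02 -2.60000e-01] 0.022
ink_pad [ 494. -333.] [ 504. -321.]
   ['top', 'side'] [ 500.648 -324.429    2.964] 0.08
   ['top'] [ 498.476 -323.341    2.976] 0.066
   ['side'] [ 5.01221e+02 -3.25745e+02 -1.53000e-01] 0.078
clip_box [ 378. -313.] [ 380. -305.]
   ['top', 'side'] [ 376.634 -311.714    2.916] 0.16
   ['top'] [ 378.123 -312.212    2.943] 0.153
   ['side'] [ 376.298 -311.836    2.88 ] 0.16
staple_box [ 487. -128.] [ 494. -121.]
   ['top', 'side'] [ 4.93538e+02 -1.25353e+02 -2.30000e-02] 0.065
   ['top'] [ 492.997 -124.936    3.121] 0.061
   ['side'] [ 494.275 -127.348    3.116] 0.054
eraser [361. 280.] [359. 284.]
   ['top', 'side'] [ 3.60759e+02  2.82500e+02 -2.12000e-01] 0.203
   ['top'] [360.001 285.134   2.821] 0.265
   ['side'] [361.134 282.498   2.946] 0.125
stamp [510. 144.] [498. 149.]
   ['top', 'side'] [ 5.00723e+02  1.45201e+02 -1.75000e-01] 0.142
   ['top'] [501.109 145.081   2.955] 0.18
   ['side'] [ 5.00537e+02  1.45269e+02 -1.70000e-01] 0.109
real	5m59.636s
user	5m51.722s
sys	0m0.849s
```

View pics/top0.png

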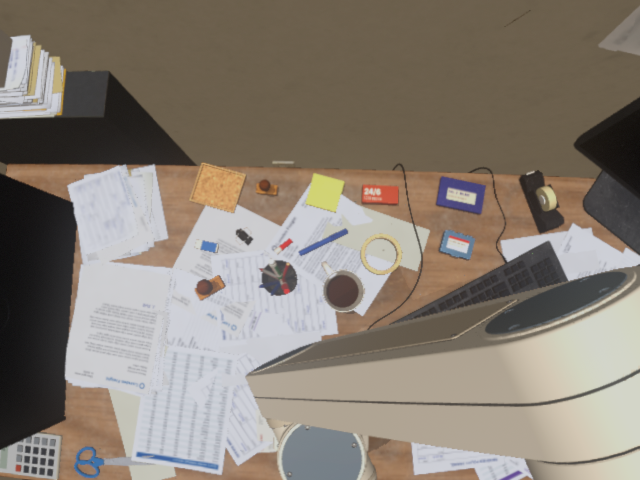

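View pics/side0.png

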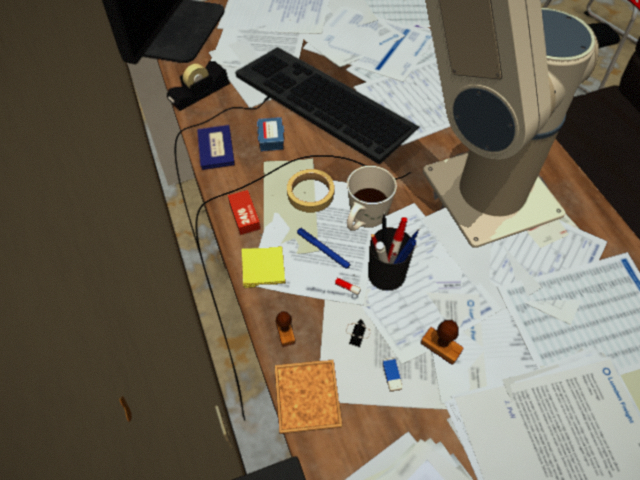

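The wider views show the arm covering the lower right of the top picture, with the mug (342,290) and pen cup (278,278) in the middle. The paths stay above both. First I turn the tool and head for the clip box.

move_arm(
  steps=[
    [[0,0,0],-1,0],
    [[0,0,0],-1,0],
    [[0,0,0],-1,0],
    [[0,0,0],-1,0],
    [[0,0,0],-1,0],
    [[0,0,0],-1,0],
    [[0,0,0],-1,0],
    [[0,0,0],-1,0],
    [[0,0,0],-1,0],
    [[0,0,0],-1,0],
    [[0,0,0],-0.1,0],
    [[1,0.2,0],0,0],
    [[1,0.2,0],0,0],
    [[1,0.2,0],0,0],
    [[1,0.2,0],0,0],
    [[1,0.2,0],0,0],
    [[1,0.2,0],0,0],
    [[1,0.2,0],0,0],
    [[1,0.18,0],0,0],
    [[1,0,0],0,0],
  ],
)

```text
t: 3.47
ee_pos: [369.6, -347.2, 222.9]
orientation: [2.458, 1.955, 0.0]
ft_force: [0.4, 0.9, -0.5]
width: 88.0
grasp_force: 0.0
```

move_arm(
  steps=[
    [[1,0,0],0,0],
    [[0.5,0,0],0,0],
    [[0,0,1],0,0],
    [[0,0,1],0,0],
    [[0,0,1],0,0],
    [[0,0,1],0,0],
    [[0,0,1],0,0],
    [[0,0,0],0,0],
    [[0,0,0],0,0],
    [[0,0,0],0,0],
  ],
)

```text
t: 4.3
ee_pos: [377.7, -312.3, 98.6]
orientation: [2.456, 1.957, 0.0]
ft_force: [0.5, -0.6, -0.3]
width: 88.0
grasp_force: 0.0
```

move_arm(
  steps=[
    [[0,0,0.9],0,0],
    [[0,0,0.9],0,0],
    [[0,0,0.9],0,0],
    [[0,0,0.6],0,0],
    [[0,0,0.32],0,0],
    [[0,0,0],0,0],
    [[0,0,0],0,0.6],
    [[0,0,0],0,0.6],
    [[0,0,0],0,0.6],
    [[0,0,0],0,0.6],
    [[0,0,0],0,0.6],
    [[0,0,0],0,0.6],
    [[0,0,0],0,0.6],
  ],
)

```text
t: 5.38
ee_pos: [377.4, -311.7, 7.6]
orientation: [2.456, 1.958, 0.0]
ft_force: [0.1, 1.2, 5.9]
width: 51.8
grasp_force: 29.8
```

move_arm(
  steps=[
    [[0,0,-0.4],0,0.6],
    [[0,0,-0.8],0,0.6],
    [[0,0,-1],0,0.6],
    [[0,0,-1],0,0.6],
    [[0,0,-1],0,0.6],
    [[0,0,-1],0.35,0.6],
    [[0.3,0,0],0,0.6],
    [[0.6,0,0],0,0.6],
    [[0.9,0,0],0,0.6],
    [[0.9,0,0],0,0.6],
    [[0.9,0,0],0,0.6],
    [[0.9,0,0],0,0.6],
    [[0.9,0,0],0,0.6],
    [[0.9,0,0],0,0.6],
    [[0.9,0,0],0,0.6],
    [[0.9,0,0],0,0.6],
    [[0.9,0,0],0,0.6],
    [[0.9,0,0],0,0.6],
    [[0.9,0,0],0,0.6],
    [[0.9,0,0],0,0.6],
  ],
)

```text
t: 7.05
ee_pos: [450.2, -27.1, 136.6]
orientation: [-2.485, -1.921, 0.002]
ft_force: [0.8, -0.2, -0.8]
width: 51.5
grasp_force: 29.9
```

move_arm(
  steps=[
    [[0.9,-0.1,0],0,0.6],
    [[0.9,-0.1,0],0,0.6],
    [[0.9,-0.1,0],0,0.6],
    [[0.9,-0.1,0],0,0.6],
    [[0.9,-0.1,0],0,0.6],
    [[0.9,-0.1,0],0,0.6],
    [[0.9,-0.1,0],0,0.6],
    [[0.9,-0.1,0],0,0.6],
    [[0.9,-0.1,0],0,0.6],
    [[0.9,-0.06,0],0,0.6],
    [[0.9,0,0],0,0.6],
    [[0.6,0,0],0,0.6],
    [[0.3,0,0],0,0.6],
    [[0.1,0,0],0,0.6],
    [[0,0,0],0,0.6],
    [[0,0,0],0,0.6],
    [[0,0,0],0,0.6],
    [[0,0,0],0,0.6],
  ],
)

```text
t: 8.55
ee_pos: [496.3, 240.3, 137.2]
orientation: [-2.487, -1.92, 0.001]
ft_force: [-0.1, -0.7, -0.9]
width: 51.4
grasp_force: 29.9
```

move_arm(
  steps=[
    [[0.7,0,0],0,0.6],
    [[0.32,0,0],0,0.6],
    [[0,0,0.9],0,0.6],
    [[0,0,0.9],0,0.6],
    [[0,0,0.9],0,0.6],
    [[0,0,0.9],0,0.6],
    [[0,0,0.7],0,0.6],
    [[0,0,0.4],0,0.6],
    [[0,0,0.2],0,0.6],
    [[0,0,0.08],0,0.6],
    [[0,0,0],0,0.6],
    [[0,0,0],0,0.6],
  ],
)

```text
t: 9.55
ee_pos: [503.6, 266.2, 13.6]
orientation: [2.486, 1.921, 0.002]
ft_force: [0.2, 0.8, -0.5]
width: 51.7
grasp_force: 29.9
```

move_arm(
  steps=[
    [[0,-0.02,0.05],0,0.6],
    [[0,0,0.02],0,0.6],
    [[0,0,0],0,0.25],
    [[0,0,0],0,0.25],
    [[0,0,0],0,0.25],
    [[0,0,-0.3],0,0.25],
    [[0,0,-0.7],0,0.1],
    [[0,0,-1],0,0],
    [[0,0,-1],0,0],
    [[0,0,-1],0,0],
    [[0,0,-1],0,0],
    [[0,0,-1],0,0],
    [[-0.9,0,-0.9],0,0],
    [[-0.9,0,0],0,0],
    [[-0.9,0,0],0,0],
    [[-0.9,0,0],0,0],
    [[-0.9,0,0],0,0],
    [[-0.9,0,0],0,0],
    [[-0.9,0,0],0,0],
    [[-0.9,0,0],0,0],
  ],
)

```text
t: 11.22
ee_pos: [456.6, 90.8, 184.1]
orientation: [2.486, 1.921, 0.001]
ft_force: [0.9, -0.4, 0.4]
width: 87.6
grasp_force: 0.0
```

```bash
python3 - <<'E'
s=open("h.py").read()
s=s.replace("""    def cost(p):""","""    ks=[]
    for d,m in big:
        ys,xs=np.nonzero(m); ks.append((slice(max(ys.min()-80,0),ys.max()+80),slice(max(xs.min()-80,0),xs.max()+80)))
    def cost(p):""").replace("for d,m in big:\n            ys,xs=np.nonzero(m); r=render(d,t,p,z0)>0","for (d,m),k in zip(big,ks):\n            r=render(d,t,p,z0)[k]>0; m=m[k]")
s+='''
def look(t,z0,near,cs=("top","side")):
    ms=[]
    for n in cs:
        d=cam(n); uv=proj(d,[[*near,z0+DIM[t][2]/2]])[0]
        for r in cams.cut_out(n,t):
            if np.hypot(*(np.array(r["rect"][:2])-uv))<20: ms.append((d,np.array(r["pixels"])));print(n,round(r["p"],2));break
    for sub in [ms]+([[m] for m in ms] if len(ms)>1 else []):
        x,f=fit(t,sub,near,z0); print(t,x.round(3),round(f,3))
def pic(n,f,box=None,k=1):
    a=cam(n)["image"][:,:,::-1]
    if box: a=a[box[1]:box[3],box[0]:box[2]]
    cv2.imwrite("pics/"+f,cv2.resize(a,None,fx=k,fy=k,interpolation=cv2.INTER_CUBIC))
'''
open("h.py","w").write(s)
E
time python3 - <<'E'
from h import *
look("clip_box",4,(503,265))
pic("side","s1.png",(230,280,430,460),3)
E
```

```text
top 0.76
side 0.66
clip_box [504.224 267.38    2.857] 0.439
clip_box [506.149 267.284   2.884] 0.761
clip_box [ 5.03659e+02  2.67110e+02 -2.85000e-01] 0.116
real	0m12.374s
user	0m2.400s
sys	0m0.367s
```

View pics/s1.png

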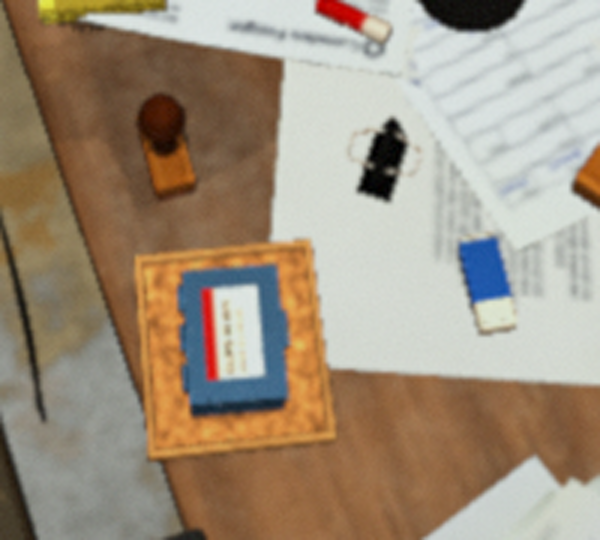

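The clip box sits in the middle of the tray, aligned (crop 235,340). Next is the staple carton.

move_arm(
  steps=[
    [[0,0,0],-0.9,0],
    [[0,0,0],-0.9,0],
    [[0,0,0],-0.9,0],
    [[-0.6,0.2,0],0,0],
    [[-0.9,0.2,0],0,0],
    [[-0.9,0.2,0],0,0],
    [[-0.9,0.2,0],0,0],
    [[-0.9,0.2,0],0,0],
    [[-0.9,0.2,0],0,0],
    [[-0.9,0.2,0],0,0],
    [[-0.9,0.2,0],0,0],
    [[-0.9,0.03,0],0,0],
    [[-0.6,0,0.7],0,0],
    [[-0.25,0,1],0,0],
    [[0,0,1],0,0],
    [[0,0,1],0,0],
    [[0,0,0],0,0],
    [[0,0,0],0,0],
    [[0,0,0],0,0],
  ],
)

```text
t: 13.05
ee_pos: [494.6, -124.8, 91.8]
orientation: [2.241, 2.2, 0.001]
ft_force: [-0.8, -0.4, 0.7]
width: 88.3
grasp_force: 0.0
```

move_arm(
  steps=[
    [[-0.05,-0.03,0.9],0,0],
    [[0,0,0.9],0,0],
    [[0,0,0.8],0,0],
    [[0,0,0.6],0,0],
    [[0,0,0.27],0,0],
    [[0,0,0],0,0],
    [[0,0,0],0,0.7],
    [[0,0,0],0,0.7],
    [[0,0,0],0,0.7],
    [[0,0,0],0,0.7],
    [[0,0,0],0,0.7],
    [[0,0,0],0,0.7],
    [[0,0,0],0,0.7],
    [[0,0,0],0,0.7],
  ],
)

```text
t: 14.22
ee_pos: [492.8, -126.4, 4.3]
orientation: [2.243, 2.199, 0.0]
ft_force: [0.4, 0.2, 1.2]
width: 41.7
grasp_force: 30.0
```

move_arm(
  steps=[
    [[0,0,-0.4],0,0.7],
    [[0,0,-0.8],0,0.7],
    [[0,0,-1],0,0.7],
    [[0,0,-1],0,0.7],
    [[0,0,-1],0,0.7],
    [[0,0,-0.9],0.9,0.7],
    [[0,0,-0.6],0.9,0.7],
    [[0,0,-0.3],0.9,0.7],
    [[0.4,-0.1,0],0,0.7],
    [[0.7,-0.2,0],0,0.7],
    [[0.9,-0.25,0],0,0.7],
    [[0.9,-0.25,0],0,0.7],
    [[0.9,-0.25,0],0,0.7],
    [[0.9,-0.25,0],0,0.7],
    [[0.9,-0.25,0],0,0.7],
    [[0.9,-0.25,0],0,0.7],
    [[0.9,-0.25,0],0,0.7],
    [[0.9,-0.25,0],0,0.7],
    [[0.9,-0.25,0],0,0.7],
    [[0.9,-0.25,0],0,0.7],
  ],
)

```text
t: 15.88
ee_pos: [487.5, 137.2, 153.6]
orientation: [-2.483, -1.924, 0.002]
ft_force: [-0.1, 0.0, 0.3]
width: 41.7
grasp_force: 30.0
```

move_arm(
  steps=[
    [[0.9,-0.2,0],0,0.7],
    [[0.9,-0.2,0],0,0.7],
    [[0.9,-0.2,0],0,0.7],
    [[0.9,-0.15,0],0,0.7],
    [[0.9,0,0],0,0.7],
    [[0.5,0,0],0,0.7],
    [[0.22,0,0],0,0.7],
    [[0,0,0],0,0.7],
    [[0,0,0],0,0.7],
    [[0,0,0],0,0.7],
  ],
)

```text
t: 16.72
ee_pos: [503.1, 265.5, 153.9]
orientation: [-2.486, -1.92, 0.002]
ft_force: [0.3, 0.1, -1.3]
width: 41.8
grasp_force: 30.0
```

move_arm(
  steps=[
    [[0.04,0,0.9],0,0.7],
    [[0,0,0.9],0,0.7],
    [[0,0,0.9],0,0.7],
    [[0,0,0.9],0,0.7],
    [[0,0,0.6],0,0.7],
    [[0,0,0.3],0,0.7],
    [[0,0,0.12],0,0.7],
    [[0,0,0.02],0,0.7],
    [[0,0,0],0,0.7],
  ],
)

```text
t: 17.47
ee_pos: [504.4, 267.5, 38.9]
orientation: [2.486, 1.92, 0.002]
ft_force: [-0.7, 0.2, -0.9]
width: 41.8
grasp_force: 30.0
```

move_arm(
  steps=[
    [[-0.02,-0.02,0.03],0,0.7],
    [[0,0,0.03],0,0.7],
    [[0,0,0],0,0.7],
    [[0,0,0],0,0.3],
    [[0,0,0],0,0.3],
    [[0,0,0],0,0.3],
    [[0,0,-0.3],0,0.3],
    [[0,0,-0.7],0,0.1],
    [[0,0,-1],0,0],
    [[0,0,-1],0,0],
    [[0,0,-1],0,0],
    [[0,0,-1],0,0],
    [[0,0,-0.6],0,0],
    [[-0.9,0,0],0,0],
    [[-0.9,0,0],0,0],
    [[-0.9,0,0],0,0],
    [[-0.9,0,0],0,0],
    [[-0.9,0,0],0,0],
    [[-0.9,0,0],0,0],
    [[-0.9,0,0],0,0],
  ],
)

```text
t: 19.13
ee_pos: [463.1, 113.9, 177.3]
orientation: [2.486, 1.921, 0.001]
ft_force: [-0.2, -0.3, 0.2]
width: 87.6
grasp_force: 0.0
```

```bash
python3 - <<'E'
from h import *
look("staple_box",33,(503,266))
look("eraser",0,(360,283),("side",)); look("eraser",0,(360,283),("top",))
pic("side","s2.png",(230,280,430,460),3)
E
```

```text
side 0.69
staple_box [ 5.04345e+02  2.67812e+02 -2.64000e-01] 0.027
side 0.62
eraser [ 3.61381e+02  2.82721e+02 -2.12000e-01] 0.106Traceback (most recent call last):
  File "<stdin>", line 3, in <module>
  File "h.py", line 59, in look
    x,f=fit(t,sub,near,z0); print(t,x.round(3),round(f,3))
        ~~~^^^^^^^^^^^^^^^
  File "h.py", line 46, in fit
    s=minimize(cost,[p0[0],p0[1],a],method="Nelder-Mead",options=dict(maxfev=60,initial_simplex=[[p0[0],p0[1],a],[p0[0]+12,p0[1],a],[p0[0],p0[1]+12,a],[p0[0],p0[1],a+.3]]))
    res = _minimize_neldermead(fun, x0, args, callback, bounds=bounds,
                               **options)
    fsim[k] = func(sim[k])
              ~~~~^^^^^^^^
    fx = function(np.copy(x), *(wrapper_args + args))
  File "h.py", line 43, in cost
    return e/len(big)
           ~^~~~~~~~~
ZeroDivisionError: division by zero
```

```bash
python3 - <<'E'
from h import *
A,B=cam("top"),cam("side")
for nm,u,v in(("big",(204.1,286.8),(447.6,329.2)),("small",(160+230/2.2,130+120/2.2),(150+223/1.667,100+366/1.667))):
    for z in range(30,110,10): print(nm,z,unproj(A,u,z)[:2].round(),unproj(B,v,z)[:2].round())
pic("side","s3.png",(230,280,430,460),3)
pic("top","t3.png",(150,130,350,330),3)
E
```

```text
big 30 [261. 278.] [244. 252.]
big 40 [261. 276.] [248. 256.]
big 50 [261. 273.] [252. 260.]
big 60 [261. 271.] [256. 263.]
big 70 [261. 268.] [260. 267.]
big 80 [260. 266.] [264. 270.]
big 90 [260. 263.] [268. 274.]
big 100 [260. 261.] [272. 278.]
small 30 [506. 148.] [498. 135.]
small 40 [503. 146.] [499. 140.]
small 50 [501. 145.] [500. 145.]
small 60 [498. 144.] [501. 150.]
small 70 [496. 142.] [502. 155.]
small 80 [494. 141.] [504. 160.]
small 90 [491. 140.] [505. 165.]
small 100 [489. 139.] [506. 169.]
```

View pics/s3.png

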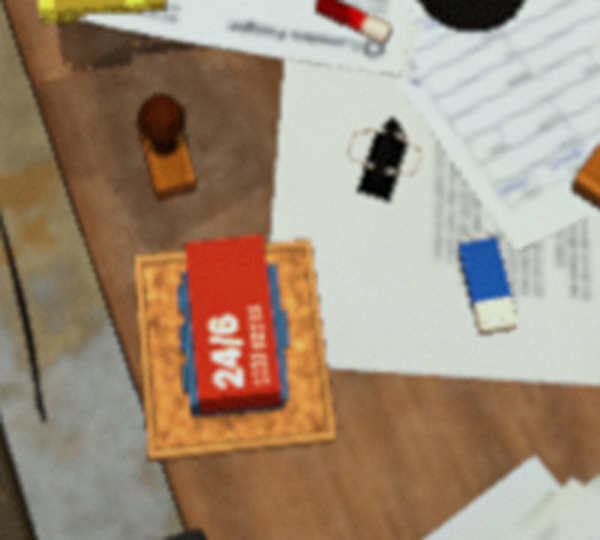

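The carton lies well on the clip box. The big stamp's knob tops out near 88 mm, close to where the gripper body will be, so I approach the eraser 6 mm further out in x.

move_arm(
  steps=[
    [[0,0,0],-0.53,0],
    [[0.6,-0.5,0],0,0],
    [[0.8,-0.7,0],0,0],
    [[0.8,-0.7,0],0,0],
    [[0.8,-0.7,0],0,0],
    [[0.8,-0.7,0],0,0],
    [[0.8,-0.7,0],0,0],
    [[0.8,-0.7,0],0,0],
    [[0.38,-0.45,0],0,0],
    [[0,0,0.9],0,0],
    [[0,0,0.9],0,0],
    [[0,0,0.9],0,0],
    [[0,0,0],0,0.2],
    [[0,0,0],0,0.2],
    [[0,0,0],0,0.2],
  ],
)

```text
t: 20.98
ee_pos: [367.9, 283.2, 109.9]
orientation: [2.441, 1.978, 0.001]
ft_force: [1.5, 0.3, -0.3]
width: 71.8
grasp_force: 0.0
```

move_arm(
  steps=[
    [[0,0,0.9],0,0.2],
    [[0,0,0.9],0,0.2],
    [[0,0,0.9],0,0.2],
    [[0,0,0.8],0,0.2],
    [[0,0,0.5],0,0.2],
    [[0,0,0.2],0,0.2],
    [[0,0,0],0,0.4],
    [[0,0,0],0,0.9],
    [[0,0,0],0,0.9],
    [[0,0,0],0,0.9],
    [[0,0,0],0,0.9],
    [[0,0,0],0,0.9],
    [[0,0,0],0,0.9],
    [[0,0,0],0,0.9],
  ],
)

```text
t: 22.15
ee_pos: [367.5, 282.9, 4.4]
orientation: [2.441, 1.978, 0.0]
ft_force: [-0.8, -0.7, 4.2]
width: 22.4
grasp_force: 30.0
```

move_arm(
  steps=[
    [[0,0,-0.4],0,0.9],
    [[0,0,-0.8],0,0.9],
    [[0,0,-1],0,0.9],
    [[0,0,-1],0,0.9],
    [[0,0,-1],0,0.9],
    [[0,0,-1],0,0.9],
    [[0,0,-0.6],0.55,0.9],
    [[0.1,0.4,-0.2],0,0.9],
    [[0.1,0.7,0],0,0.9],
    [[0.15,0.9,0],0,0.9],
    [[0.15,0.9,0],0,0.9],
    [[0.15,0.9,0],0,0.9],
    [[0.1,0.9,0],0,0.9],
    [[0.1,0.5,0],0,0.9],
    [[0,0.22,0],0,0.9],
    [[0,0,0],0,0.9],
    [[0,0,0],0,0.9],
    [[0,0,0],0,0.9],
  ],
)

```text
t: 23.65
ee_pos: [502.7, 268.9, 153.8]
orientation: [-2.487, -1.919, 0.002]
ft_force: [-1.3, -0.2, -0.2]
width: 22.5
grasp_force: 30.0
```

```bash
python3 - <<'E'
from h import *
o=ctrl.get_obs();print(o["ee_pos"])
look("eraser",o["ee_pos"][2]-4.4,tuple(o["ee_pos"][:2]),("side",))
look("staple_box",33,(504,267),("side",))
pic("side","s4.png",(230,250,430,430),3)
E
```

```text
[502.66504876 268.90133628 153.84749305]
side 0.73
eraser [502.444 268.205   2.838] 0.396
side 0.64
staple_box [ 5.04535e+02  2.68363e+02 -2.55000e-01] 0.299
```

View pics/s4.png

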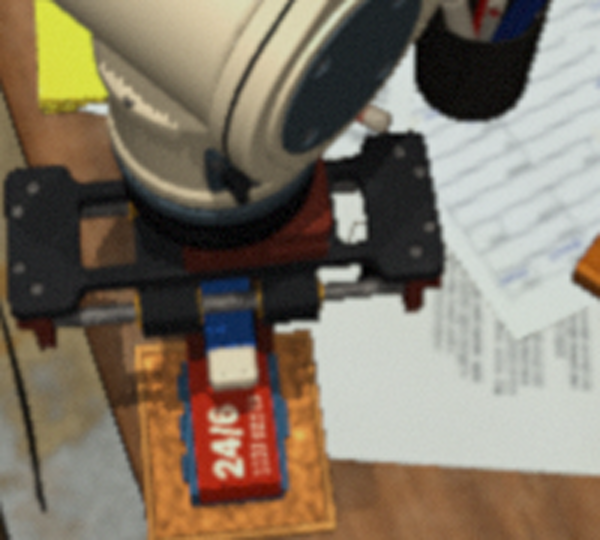

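The eraser hangs level over the carton, so I lower and release it.

move_arm(
  steps=[
    [[0,0.05,0.8],0,0.9],
    [[0,0,0.9],0,0.9],
    [[0,0,0.9],0,0.9],
    [[0,0,0.5],0,0.9],
    [[0,0,0.3],0,0.9],
    [[0,0,0.15],0,0.9],
    [[0,0,0.02],0,0.9],
    [[0,0,0],0,0.9],
    [[0,0,0],0,0.9],
  ],
)

```text
t: 24.65
ee_pos: [505.8, 269.0, 65.9]
orientation: [2.487, 1.918, 0.003]
ft_force: [0.4, -0.8, -0.7]
width: 22.0
grasp_force: 30.0
```

move_arm(
  steps=[
    [[0,-0.03,0.05],0,0.9],
    [[0,0,0.03],0,0.9],
    [[0,0,0],0,0.9],
    [[0,0,0],0,0.9],
  ],
)

```text
t: 24.98
ee_pos: [504.8, 269.1, 63.5]
orientation: [2.488, 1.919, 0.002]
ft_force: [-1.0, -0.0, 3.2]
width: 22.1
grasp_force: 30.0
```

Contact. Release and retreat toward the stamp.

move_arm(
  steps=[
    [[0,0,0],0,0.6],
    [[0,0,0],0,0.6],
    [[0,0,0],0,0.6],
    [[0,0,-0.3],0,0.6],
    [[0,0,-0.7],0,0.4],
    [[0,0,-1],0,0.2],
    [[0,0,-1],0,0],
    [[0,0,-1],0,0],
    [[0,0,-0.6],0,0],
    [[-0.9,0,0],0,0],
    [[-0.9,0,0],0,0],
    [[-0.9,0,0],0,0],
    [[-0.9,0,0],0,0],
    [[-0.9,0,0],0,0],
    [[-0.9,0,0],0,0],
    [[-0.9,0,0],0,0],
    [[-0.9,0,0],0,0],
    [[-0.9,0,0],0,0],
  ],
)

```text
t: 26.48
ee_pos: [452.5, 72.0, 178.4]
orientation: [2.487, 1.919, 0.0]
ft_force: [0.3, 0.2, 0.5]
width: 87.7
grasp_force: 0.0
```

```bash
python3 - <<'E'
from h import *
o=ctrl.get_obs();print(o["ee_pos"])
look("eraser",59,(504,268),("side",))
look("staple_box",33,(504,267),("side",))
pic("side","s5.png",(230,250,430,430),3)
E
```

```text
[452.54616825  72.03748694 178.39305611]
side 0.72
eraser [ 5.04475e+02  2.66671e+02 -2.70000e-01] 0.069
side 0.97
staple_box [504.063 267.883   2.876] 0.383
```

View pics/s5.png

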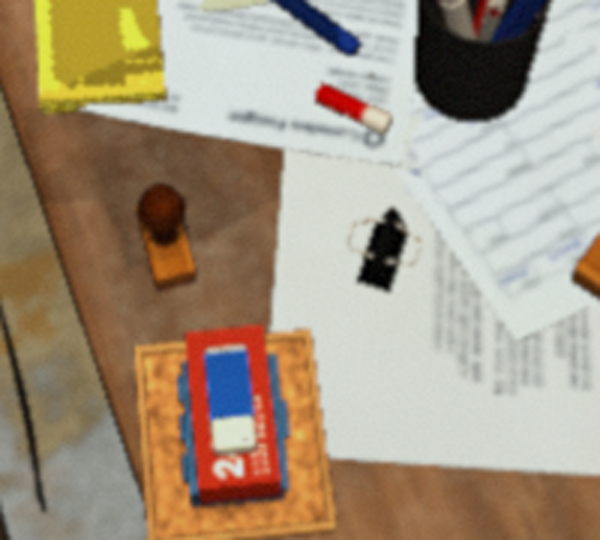

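Eraser is centred and aligned on the carton. Now the small stamp.

move_arm(
  steps=[
    [[0.6,0.2,0],0,0],
    [[0.9,0.3,0],0,0],
    [[0.9,0.3,0],0,0],
    [[0.6,0.2,0],0,0],
    [[0.31,0.11,0],0,0],
    [[0,0,0.9],0,0],
    [[0,0,0.9],0,0],
    [[0,0,0.9],0,0],
    [[0,0,0],0,0],
    [[0,0,0],0,0],
    [[0,0,0],0,0],
  ],
)

```text
t: 27.65
ee_pos: [501.2, 146.2, 111.2]
orientation: [2.487, 1.919, 0.001]
ft_force: [-0.9, -0.5, 1.3]
width: 88.0
grasp_force: 0.0
```

move_arm(
  steps=[
    [[-0.03,0,0.9],0,0],
    [[0,0,0.9],0,0],
    [[0,0,0.8],0,0],
    [[0,0,0.5],0,0],
    [[0,0,0.18],0,0],
    [[0,0,0],0,0],
    [[0,0,0],0,0.9],
    [[0,0,0],0,0.9],
    [[0,0,0],0,0.9],
    [[0,0,0],0,0.9],
    [[0,0,0],0,0.9],
    [[0,0,0],0,0.9],
    [[0,0,0],0,0.9],
    [[0,0,0],0,0.9],
  ],
)

```text
t: 28.82
ee_pos: [500.6, 145.3, 28.5]
orientation: [2.488, 1.919, 0.0]
ft_force: [0.2, 0.4, -0.5]
width: 37.5
grasp_force: 0.0
```

move_arm(
  steps=[
    [[0,0,0],0,0.9],
    [[0,0,0],0,0.9],
    [[0,0,0],0,0.9],
    [[0,0,0],0,0.9],
  ],
)

```text
t: 29.15
ee_pos: [500.6, 145.3, 28.4]
orientation: [-2.488, -1.919, 0.0]
ft_force: [0.8, 0.0, 0.0]
width: 25.1
grasp_force: 30.0
```

move_arm(
  steps=[
    [[0,0,-0.4],0,0.9],
    [[0,0,-0.8],0,0.9],
    [[0,0,-1],0,0.9],
    [[0,0,-1],0,0.9],
    [[0,0,-1],0,0.9],
    [[0,0,-0.8],0,0.9],
    [[-0.4,0.1,0],0,0.9],
    [[-0.7,0.2,0],0,0.9],
    [[-0.9,0.25,0],0,0.9],
    [[-0.9,0.25,0],0,0.9],
    [[-0.9,0.25,0],0,0.9],
    [[-0.9,0.25,0],0,0.9],
    [[-0.9,0.25,0],0,0.9],
    [[-0.9,0.25,0],0,0.9],
    [[-0.9,0.25,0],0,0.9],
    [[-0.9,0.25,0],0,0.9],
    [[-0.9,0.25,0],0,0.9],
    [[-0.9,0.25,0],0,0.9],
    [[-0.9,0.25,0],0,0.9],
    [[-0.9,0.25,0],0,0.9],
  ],
)

```text
t: 30.82
ee_pos: [503.8, -164.9, 152.8]
orientation: [-2.487, -1.918, 0.001]
ft_force: [0.6, -0.2, -0.8]
width: 24.7
grasp_force: 30.0
```

move_arm(
  steps=[
    [[-0.9,0.25,0],0,0.9],
    [[-0.9,0.25,0],0,0.9],
    [[-0.9,0.25,0],0,0.9],
    [[-0.9,0.25,0],0,0.9],
    [[-0.9,0.25,0],0,0.9],
    [[-0.9,0.2,0],0,0.9],
    [[-0.6,0.02,0],0,0.9],
    [[-0.3,0,0],0,0.9],
    [[0,0,0],0,0.9],
    [[0,0,0],0,0.9],
    [[0,0,0],0,0.9],
  ],
)

```text
t: 31.73
ee_pos: [500.1, -324.0, 153.2]
orientation: [-2.486, -1.919, 0.0]
ft_force: [0.4, 0.1, -0.7]
width: 25.1
grasp_force: 30.0
```

```bash
python3 - <<'E'
from h import *
print(ctrl.get_obs()["ee_pos"])
pic("side","s6.png",(150,60,350,240),3)
E
```

```text
[ 500.05668466 -324.04375783  153.20049571]
```

View pics/s6.png

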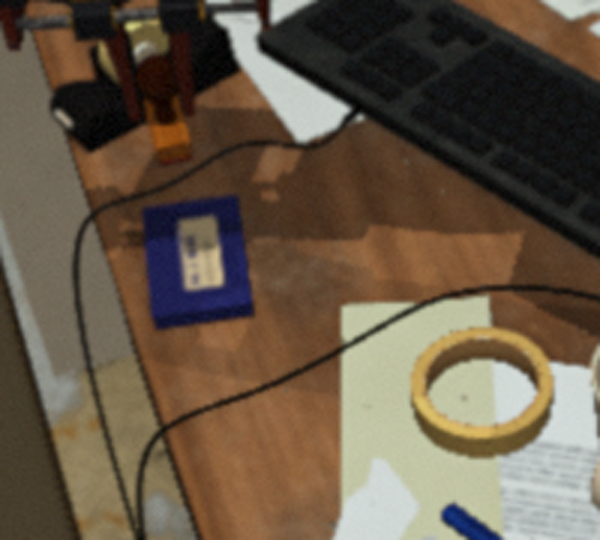

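The stamp hangs upright, and its xy matches the ink pad. Lowering.

move_arm(
  steps=[
    [[0,0,0.9],0,0.9],
    [[0,0,0.9],0,0.9],
    [[0,0,0.9],0,0.9],
    [[0,0,0.8],0,0.9],
    [[0,0,0.5],0,0.9],
    [[0,0,0.2],0,0.9],
    [[0,0,0.1],0,0.9],
    [[0,0,0],0,0.9],
    [[0,0,0],0,0.9],
  ],
)

```text
t: 32.53
ee_pos: [501.1, -325.4, 46.9]
orientation: [2.486, 1.918, 0.001]
ft_force: [0.3, -0.7, 0.2]
width: 24.8
grasp_force: 30.0
```

move_arm(
  steps=[
    [[0,0,0.05],0,0.9],
    [[0,0,0.03],0,0.9],
    [[0,0,0],0,0.9],
    [[0,0,0],0,0.9],
  ],
)

```text
t: 32.87
ee_pos: [500.9, -325.5, 44.8]
orientation: [2.487, 1.918, 0.001]
ft_force: [0.2, 0.1, 5.9]
width: 25.3
grasp_force: 30.0
```

Contact at 5.9 N. Release, rise and move clear.

move_arm(
  steps=[
    [[0,0,0],0,0.5],
    [[0,0,0],0,0.4],
    [[0,0,0],0,0.3],
    [[0,0,0],0,0.2],
    [[0,0,0],0,0.2],
    [[0,0,-0.4],0,0.2],
    [[0,0,-0.8],0,0.1],
    [[0,0,-1],0,0],
    [[0,0,-1],0,0],
    [[0,0,-1],0,0],
    [[0,0,-1],0,0],
    [[0,0,-0.8],0,0],
    [[0.7,0,0],0,0],
    [[0.8,0,0],0,0],
    [[0.8,0,0],0,0],
    [[0.8,0,0],0,0],
    [[0.8,0,0],0,0],
    [[0.6,0,0],0,0],
    [[0,0,0],0,0],
    [[0,0,0],0,0],
  ],
)

```text
t: 34.53
ee_pos: [529.1, -215.8, 194.5]
orientation: [2.486, 1.92, 0.0]
ft_force: [-0.5, 0.4, 1.4]
width: 88.0
grasp_force: 0.0
```

```bash
python3 - <<'E'
from h import *
look("stamp",16,(500,-325),("side",))
look("eraser",59,(504,268),("side","top"))
pic("side","s7.png",(150,60,450,460),1.5)
E
```

```text
side 0.56
stamp [ 501.275 -327.548    3.048] 0.144
side 0.76
top 0.79
eraser [504.551 267.92    2.844] 0.121
eraser [ 5.04615e+02  2.66851e+02 -3.01000e-01] 0.091
eraser [502.985 266.07    2.845] 0.139
```

View pics/s7.png

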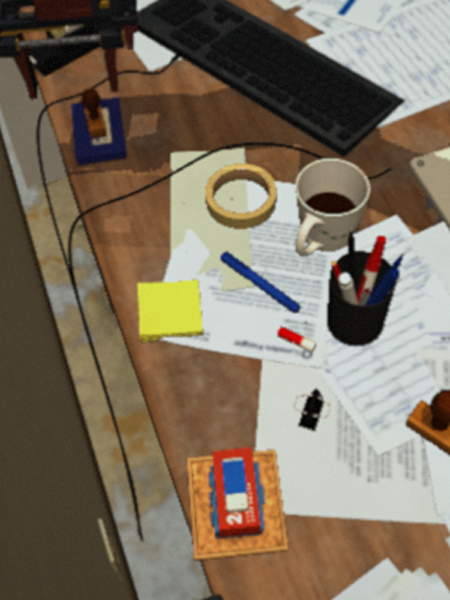

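The stack in the tray (238,505) and the upright stamp on the ink pad (97,125) are both good, and the bystanders haven't moved. Handing in.

```bash
python3 -c "
from workcell import ctrl
print(ctrl.close_job())"
```

```text
the job is handed in; nothing more can be done
None
```

The job is handed in: the clip box, staple carton and eraser are stacked centred and aligned in the tray, and the small stamp stands upright in the middle of the ink pad, with the other items where they were; no verdict came back.

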